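Open the sharps container and bring the dish up to it

TASK

Get the sharps container in front of you ready for the used needle guard: with the fingertips, lift its lid by the tab and flip it back past upright so that it stays open by itself. Then push the kidney dish, with the guard still lying in it, across the worktop until it stands close in front of the container's tab side, about centred on it, with at most a finger's breadth between them. Pick nothing up, do not touch the guard, do not shove or tip the container, and leave the roll, the jar and the mug where they stand.

Things in the scene. Friction and masses are not known exactly. Their poses are not given: they have to be found in the camera images.
- sharps_box: Box-shaped sharps container (not the one out of reach at far left), loose, 0.9 kg, hinged lid. Origin: centre of underside. Own x runs from the front (tab side) to the back (hinge), z up; the tab points to the robot's right (yaw 1.57, within 0.2). Walls: front x = -50, back +60, sides y = -60 and +60 mm. A collar round the mouth (z 128 to 134 mm) reaches x = -54 in front, y = -63 and +63.
- sharps_box_lid (a joint): Angle of the container's lid in rad: 0 = shut (start), 1.57 = upright, 1.92 = at its stop, leaning back. The hinge is almost free and the lid weighs 30 g: below about 1.5 it falls shut, beyond about 1.65 it falls back onto its stop and stays open.
- lid_tab (a point): Middle of the outer edge of the lid's front tab, moving with the lid; shut: x = -62, y = 0, z = 138 mm in the container's frame, 123 mm from the hinge line. Tab 35 mm wide along y, 4 mm thick (underside at 136), sticking out 8 mm beyond the collar. A fingertip rising in front of the collar, the finger leaning forward 30 to 45 degrees, catches it from below.
- lid_hinge (a point): Middle of the lid's hinge line at the container's top back edge (x = +61, y = 0, z = 138 mm in the container's frame; the line runs along y). The lid is a plate 3 mm thick, 124 mm wide along y, reaching 114 mm from the hinge, with the tab beyond and a low round port on its outer face.
- kidney_dish: Shallow off-white kidney dish, 194 mm long (own y), 92 mm wide (own x), 36 mm high, 0.12 kg, loose, 200 to 260 mm from the container on its tab side, right of it. Origin: centre of underside; long sides at about x = -46 and +46 mm (the +x one rounder, facing the container). Pushed square against the container's front wall its origin is 97 mm from the container's origin.
- needle_guard: Small plastic needle guard, a rod 79 mm long (along its own y) and 20 mm thick, lying loose on the floor of the kidney dish. Origin: near the underside, at mid-length. Light: it slides if the dish is jerked. Not to be touched.
- label_roll: Roll of labels lying flat, 69 mm in diameter and 30 mm high, left or right of the work. Origin: centre of its underside. To be left alone.
- mug: Mug, 81 x 112 x 94 mm, at the far left of the work. Origin: centre of its underside. To be left alone.
- coffee_jar: Small glass jar with a round lid, 52 mm in diameter, 70 mm high, left or right of the work. Origin: centre of its underside. To be left alone.
Not all that is in view belongs to the job. Of the things shaped like the kidney_dish, the white one is meant.

How it is judged:
By the outcome, as a careful person would: the job done as asked, in the order asked, and still so for the second after the job is handed in, with the robot touching nothing.
It also fails if it takes over 61 s, if anything falls off the work surface, if the arm or the gripper's body presses on something with over 40 N, if the wrist force passes 120 N, or if a joint passes its speed limit or range.

ROBOT

A 7-joint arm with a two-finger parallel gripper is mounted at the origin on a cart in front of the work surface, level with it; the furniture and walls round the work are solid. World frame = base frame: x ahead of the robot, y to its left, z up, the work surface at z = 0. Lengths are in m, angles in rad, forces in N, time in s.
With the tool pointing down it reaches from about 0.425 to 0.925 m from the base axis. Payload 6.8 kg.
Tool frame: the origin (TCP) lies between the finger pads; the fingertips stand 22 mm ahead of it and the grasp point (between the pads) lies 3 mm ahead of it (bot.tip_reach is the distance from the TCP to the fingertips, in m); z points along the fingers, x is the direction in which the jaws open and shut, and the axes are right-handed (so a half turn about z gives the same grasp; the last joint's range is limited). The gripper opens to 85 mm and grips with 20 to 120 N. Pads are 22 mm wide; open, the fingers measure 114 mm over their backs; the gripper's body (76 mm by 85 mm) begins 54 mm behind the grasp point. The pads swing forward as they close: fully open they stand 13 mm farther back than shut.
Start: joints at [-1.375, 0.477, 0.022, 1.555, -0.011, 1.109, -0.083], TCP at [0.202, 0.644, 0.253] pointing down, gripper open.
Joint ranges: [-2.96, 2.96], [-0.34, 2.1], [-1.41, 1.46], [0.24, 2.44], [-1.37, 4.51], [0.17, 1.92], [-2.96, 2.96]. Speed limits (rad/s): [2.39, 2.39, 3.14, 3.14, 3.14, 3.14, 3.14].

INTERFACE

Orientations are given as a unit quaternion [w, x, y, z].
In Python, from station import bot gives the robot as it stands.
- The arm moves only by the tool step_arm, never from a script. Its argument "targets" is a list of rows, each a list of 5 numbers: the shift along the tool's x, y, z in mm, then the turn about the tool's z in degrees, then the closure, from 0 (fully open) to 1 (shut). In form: [[dx, dy, dz, spin, jaw], ...]. A call has 1 to 20 rows; each row is the pose to reach, as a shift and turn from the pose commanded when the call began, along the tool's axes at that moment; what a row does not reach only later rows make up. A row lasts 1/12 s, in which the tool goes at most 41.7 mm and 7.16 degrees, less where a joint would pass 70% of its speed; a pose out of reach is approached as far as the arm can. A call with a gripper value outside its range is refused whole. The fingers move at their own pace and stop on an object; "newtons" is the grip in N (left out, the last holds). Time passes only in rows, so rows that repeat a pose let the fingers close. It gives the time, the measured TCP pose, the force and the opening at its end, in the units of the state.
- bot.get_obs(): the state, without advancing time (a new reading comes with each control period).
- bot.read_camera(name): name is "side" or "top" or "wrist"; returns a dict with "frame" (420x560x3 uint8, red, green, blue), "z_map" (420x560 float32, m along the optical axis (not along the pixel's ray), 0 where there is no reading), "fov_y" (degrees; the focal length in pixels is half the picture's height over the tangent of half this angle, whatever the lens; pixels are square), "cx", "cy" (the principal point, pixels), "R" (3x3) and "t" (3): a world point X has camera coordinates R X + t. Camera axes: x right, y down, z forward; pixel columns grow to the right and rows downward; lengths in m; the calibration is good to about 2 mm. A picture is of the moment at which its call begins.
- bot.hand_in(): hands the job in, once; it reports no verdict.
The state is a dict: "t": time; "q": joint angles; "joint_vel": joint speeds; "joint_torque": joint torques, N m; "eef_pos": TCP position; "tool_rot": TCP orientation; "contact_force": force on the tool from outside, world axes, zero at the start; "torque": the same for the moment, N m; "gripper_width": opening from 0.0 (shut) to 1.0 (fully open).
Only numpy, scipy, OpenCV 4.12 (cv2) and the standard library are available. Lean on these libraries where they do the work, as an engineer would, in place of code of your own. Each camera call takes 0.05 s, during which the arm holds its last target.

## Working session

There is one attempt and no reset: what is moved stays moved. The work goes in short steps, Python scripts to look and compute and a tool call to move; the robot and the scene stay as the last step left them, time stands still between calls to the robot, and variables do not carry over. Pictures are saved under pics/ and viewed, and the job is handed in when it is done.

Besides the shell and the picture viewer there is one more tool, called after "Emit:" by a JSON object that holds its "api" and its "payload". step_arm: Moves the arm, as the interface text tells. Its arguments: {"type":"object","properties":{"targets":{"type":"array"},"newtons":{"type":"number"}},"required":["targets"]}

```bash
ls; mkdir -p pics; cat > h.py <<'E'
import numpy as np,cv2
from station import bot
def cam(n):
    c=bot.read_camera(n); c['f']=210/np.tan(np.radians(c['fov_y'])/2); return c
def pts(c):
    z=c['z_map']; v,u=np.indices(z.shape)
    P=np.stack([(u-c['cx'])/c['f']*z,(v-c['cy'])/c['f']*z,z],-1)
    W=(P-c['t'])@c['R']; W[z==0]=np.nan; return W
def save(c,n): cv2.imwrite('pics/'+n+'.png',c['frame'][:,:,::-1])
def proj(c,X):
    p=c['R']@np.array(X)+c['t']; return p[0]/p[2]*c['f']+c['cx'],p[1]/p[2]*c['f']+c['cy']
E
python3 - <<'E'
from h import *
for n in ['side','top','wrist']:
    c=cam(n); save(c,n+'0'); print(n,c['fov_y'],c['cx'],c['cy'],(-c['R'].T@c['t']).round(3),c['R'][2].round(2),(c['z_map']>0).mean())
o=bot.get_obs(); print(o)
print(bot.tip_reach)
E
```

```text
pics
side 56.85617001467317 282.549317360534 206.96323208096845 [0.449 0.865 0.735] [ 0.07 -0.81 -0.58] 0.8543239795918367
top 53.918340054532216 281.2316210976691 205.42372364840716 [ 0.314 -0.025  1.368] [ 0.16  0.02 -0.99] 0.9959991496598639
wrist 65.54434417110065 278.3576200867534 209.00734438313694 [0.124 0.666 0.373] [ 0.3  -0.1  -0.95] 0.9959566326530612
{'t': 0.15, 'q': array([-1.37507539,  0.47759472,  0.02235219,  1.55619632, -0.01149498,
        1.1092871 , -0.08311413]), 'joint_vel': array([ 7.31710910e-05, -9.95385567e-04, -6.82138550e-04, -3.82090498e-03,
       -9.42155677e-04, -7.02294326e-04, -8.77789900e-05]), 'joint_torque': array([ 2.18400070e-03, -5.96924043e+01,  1.60976864e+00, -2.81490290e+01,
        1.26401352e-02,  6.51122347e-03, -2.48155476e-05]), 'eef_pos': array([0.20182276, 0.64369162, 0.25257137]), 'tool_rot': array([ 4.41188935e-04,  8.05967281e-01,  5.91959696e-01, -5.15627829e-04]), 'contact_force': array([-0.12466429,  0.43239884, -0.50155017]), 'torque': array([-0.02009014,  0.06688902, -0.04736413]), 'gripper_width': 1.0023936824991513}
0.022
```

View pics/side0.png

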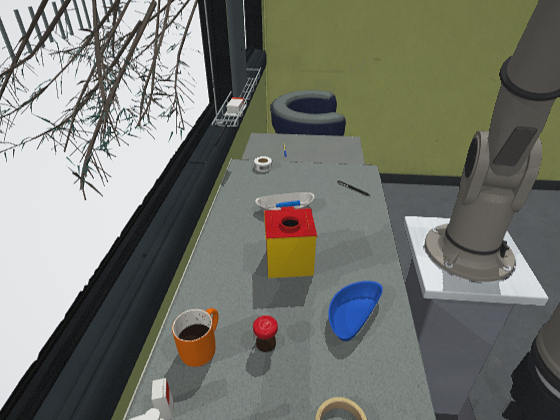

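View pics/top0.png

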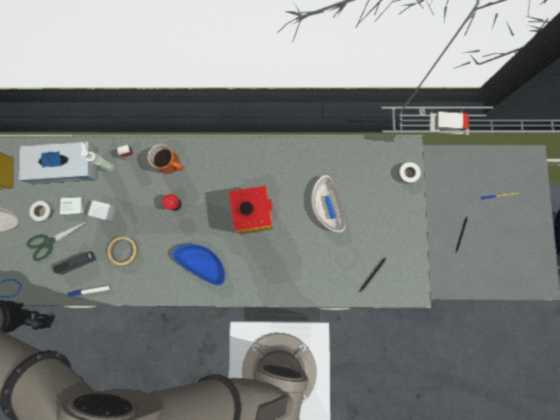

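View pics/wrist0.png

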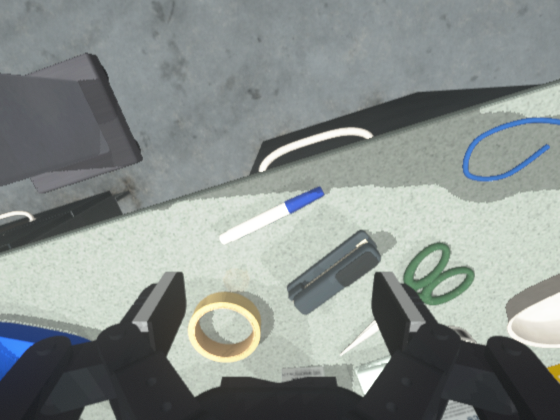

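The side view shows the box at about (290,240), with the white dish behind it at (285,203). In the top view the box is at (251,209), its tab at (270,207), the white dish at (328,205) and the guard at (328,207). The blue dish and the roll of tape are not part of the job. I'll measure next.

```bash
python3 - <<'E'
from h import *
for n in ['top','side']:
    c=cam(n); W=pts(c); h=cv2.cvtColor(c['frame'],cv2.COLOR_RGB2HSV)
    tbl=(W[...,0]>.4)&(W[...,0]<.8)&(abs(W[...,1])<.2)
    print(n,'table z',np.nanmedian(W[...,2][tbl]))
    red=((h[...,0]<8)|(h[...,0]>172))&(h[...,1]>150)&(W[...,2]>.125)&(W[...,2]<.145)
    k,l,s,_=cv2.connectedComponentsWithStats(red.astype(np.uint8)); i=1+np.argmax(s[1:,4]); m=l==i
    P=W[m]; print('lid px',s[i],'z',np.percentile(P[:,2],[5,50,95]).round(4))
    # cast onto z=.1395
    ys,xs=np.nonzero(m); C=-c['R'].T@c['t']
    def cast(u,v,z):
        d=np.stack([(u-c['cx'])/c['f'],(v-c['cy'])/c['f'],np.ones(len(u))],-1)@c['R']
        return C+d*((z-C[2])/d[:,2])[:,None]
    Q=cast(xs,ys,.1395)[:,:2]
    # main body w/o tab: opened
    mo=cv2.morphologyEx(m.astype(np.uint8),cv2.MORPH_OPEN,np.ones((15,15)))
    yo,xo=np.nonzero(mo); r=cv2.minAreaRect(cast(xo,yo,.1395)[:,:2].astype(np.float32)*1000); print('rect',r)
    print(cv2.boxPoints(r).round(1).tolist())
    tab=m&(cv2.dilate(mo,np.ones((3,3)))==0); yt,xt=np.nonzero(tab)
    T=cast(xt,yt,.138); T=T[T[:,1]<Q[:,1].mean()]; print('tab',len(T),T.min(0).round(4),T.max(0).round(4),T.mean(0).round(4))
    # dish: z between .02 and .045
    D=(W[...,2]>.008)&(W[...,2]<.045)&(W[...,1]<Q[:,1].mean()-.1)&(W[...,1]>-.45)&(W[...,0]>.4)
    k,l,s,_=cv2.connectedComponentsWithStats(D.astype(np.uint8)); i=1+np.argmax(s[1:,4]); m=l==i
    P=W[m]; print('dish px',s[i],np.nanmax(P[:,2]))
    R=P[P[:,2]>.028]; r=cv2.minAreaRect(R[:,:2].astype(np.float32)*1000); print('dish rim rect',r); print(R.min(0).round(3),R.max(0).round(3))
    b=(h[...,0]>95)&(h[...,0]<125)&(h[...,1]>120)&m; print('guard',W[b].mean(0).round(3),W[b].min(0).round(3),W[b].max(0).round(3))
    s2=cv2.resize(c['frame'][130:280,200:400] if n=='top' else c['frame'][170:300,220:340],None,fx=4,fy=4,interpolation=cv2.INTER_CUBIC); cv2.imwrite(f'pics/{n}z.png',s2[:,:,::-1])
E
```

```text
top table z 0.002065833120833224
lid px [ 229  186   43   45 1255] z [0.1344 0.1384 0.1425]
rect ((480.1842041015625, 51.12516784667969), (51.8253173828125, 42.24275207519531), 0.5718966126441956)
[[454.1000061035156, 72.0], [454.5, 29.700000762939453], [506.29998779296875, 30.299999237060547], [505.8999938964844, 72.5]]
tab 353 [0.4424 0.0239 0.138 ] [0.5678 0.0841 0.138 ] [0.5214 0.0599 0.138 ]
dish px [312 175  34  57 468] 0.041765023069059735
dish rim rect ((527.8964233398438, -153.10671997070312), (192.17958068847656, 91.24227142333984), 14.747930526733398)
[ 0.441 -0.213  0.028] [ 0.626 -0.105  0.042]<stdin>:26: RuntimeWarning: Mean of empty slice.
  ret = um.true_divide(
Traceback (most recent call last):
ValueError: zero-size array to reduction operation minimum which has no identity
```

```bash
cat >> h.py <<'E'
def cast(c,u,v,z):
    u=np.atleast_1d(u).astype(float);v=np.atleast_1d(v).astype(float)
    C=-c['R'].T@c['t']
    d=np.stack([(u-c['cx'])/c['f'],(v-c['cy'])/c['f'],np.ones(len(u))],-1)@c['R']
    return C+d*((z-C[2])/d[:,2])[:,None]
def big(m):
    k,l,s,_=cv2.connectedComponentsWithStats(m.astype(np.uint8)); i=1+np.argmax(s[1:,4]); return l==i
E
python3 - <<'E'
from h import *
for n in ['top','side']:
    c=cam(n); h=cv2.cvtColor(c['frame'],cv2.COLOR_RGB2HSV)
    red=((h[...,0]<6)|(h[...,0]>172))&(h[...,1]>150)
    m=red.copy()
    if n=='top': m[:, :220]=0; m[:,290:]=0; m[:170]=0; m[250:]=0
    else: m[:200]=0; m[250:]=0; m[:,:255]=0;m[:,325:]=0
    m=big(m)
    cc=max(cv2.findContours(m.astype(np.uint8),0,1)[0],key=cv2.contourArea)[:,0]
    Q=cast(c,cc[:,0],cc[:,1],.1395)[:,:2]*1000
    print(n,m.sum(),Q.min(0),Q.max(0), cv2.minAreaRect(Q.astype(np.float32)))
    mo=cv2.morphologyEx(m.astype(np.uint8),cv2.MORPH_OPEN,np.ones((1,31) if n=='side' else (31,1)))
    for i in cc[::3]: pass
    sl=np.s_[150:260,210:370] if n=='top' else np.s_[170:300,230:350]
    f=c['frame'].copy()
    s2=cv2.resize(f[sl],None,fx=4,fy=4,interpolation=cv2.INTER_CUBIC); cv2.imwrite(f'pics/{n}z.png',s2[:,:,::-1])
    if n=='top':
        for v in range(184,236,2):
            x=np.nonzero(m[v])[0]
            if len(x):
                a=cast(c,[x.min()-.5,x.max()+.5],[v,v],.1395)[:,:2]*1000; print(v,x.min(),x.max(),a.round(0).tolist())
E
```

```text
top 1360 [433.05675278  24.14486961] [567.47174024 152.14908272] ((501.551513671875, 83.64299011230469), (120.6374740600586, 120.5785903930664), 9.354680061340332)
186 262 264 [[567.0, 54.0], [567.0, 45.0]]
188 250 265 [[561.0, 90.0], [561.0, 41.0]]
190 236 265 [[555.0, 133.0], [555.0, 41.0]]
192 229 265 [[549.0, 154.0], [549.0, 41.0]]
194 230 266 [[542.0, 150.0], [543.0, 38.0]]
196 230 266 [[536.0, 150.0], [537.0, 38.0]]
198 230 266 [[530.0, 150.0], [530.0, 38.0]]
200 231 270 [[524.0, 147.0], [524.0, 26.0]]
202 231 270 [[518.0, 147.0], [518.0, 26.0]]
204 231 271 [[512.0, 147.0], [512.0, 23.0]]
206 231 271 [[506.0, 147.0], [506.0, 23.0]]
208 232 271 [[500.0, 143.0], [500.0, 23.0]]
210 232 270 [[493.0, 143.0], [494.0, 26.0]]
212 232 269 [[487.0, 143.0], [488.0, 29.0]]
214 232 269 [[481.0, 143.0], [482.0, 29.0]]
216 233 269 [[475.0, 140.0], [476.0, 28.0]]
218 233 269 [[469.0, 140.0], [470.0, 28.0]]
220 233 270 [[463.0, 139.0], [464.0, 25.0]]
222 234 270 [[457.0, 136.0], [458.0, 25.0]]
224 234 270 [[451.0, 136.0], [451.0, 25.0]]
226 234 261 [[445.0, 136.0], [445.0, 52.0]]
228 235 248 [[439.0, 133.0], [439.0, 91.0]]
230 235 236 [[433.0, 133.0], [433.0, 127.0]]
side 1278 [431.27021571  23.3162711 ] [566.02831891 153.25143419] ((500.2291564941406, 84.62284088134766), (122.2509765625, 123.84234619140625), 9.108399391174316)
```

View pics/topz.png

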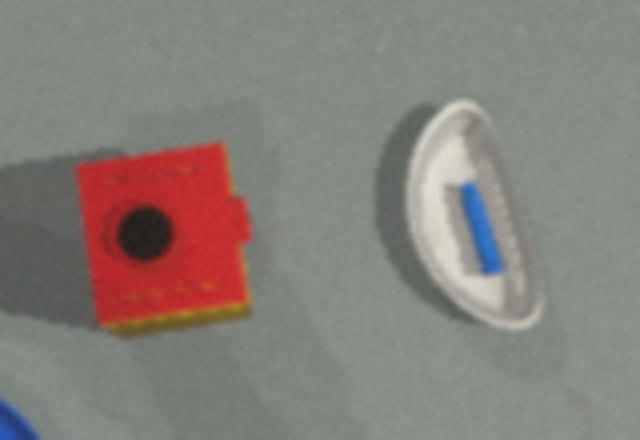

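View pics/sidez.png

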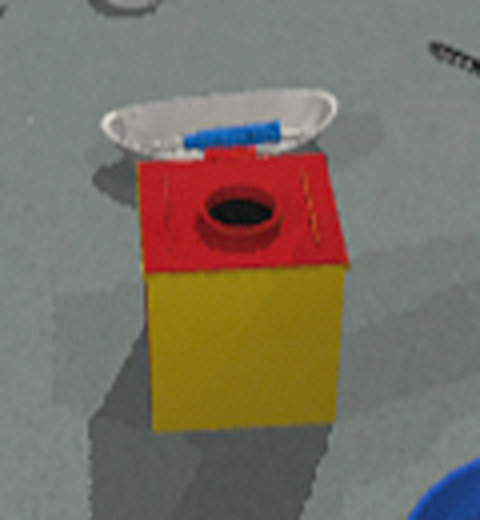

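The box's front edge runs from (561,41) to (451,25) mm, which gives a tilt of about 0.15 rad. The tab tip is near (504,23), and the dish rim measures 192x91 mm, as expected. I'll bring the hand over and look with the wrist camera.

```bash
cat >> h.py <<'E'
from scipy.spatial.transform import Rotation as Ro
def shift(X,ang=None):
    o=bot.get_obs(); q=o['tool_rot']; R=Ro.from_quat(np.r_[q[1:],q[0]]).as_matrix()
    d=R.T@(np.array(X)-o['eef_pos'])*1000
    a=np.degrees(np.arctan2(R[1,0],R[0,0])); print('t',round(o['t'],2),'tcp',(o['eef_pos']*1000).round(1),'toolx ang',a.round(2),'zaxis',R[:,2].round(4),'F',o['contact_force'].round(1),'w',round(float(o['gripper_width']),3))
    print('shift mm',d.round(1),'spin',None if ang is None else round(a-ang,2))
E
python3 -c "
from h import *
shift([.505,.0,.30],8.9)"
```

```text
t 0.3 tcp [201.9 643.9 253. ] toolx ang 72.59 zaxis [-2.e-04 -6.e-04 -1.e+00] F [ 0.2 -0.2 -0. ] w 1.0
shift mm [-523.8  481.9  -46.7] spin 63.69
```

Emit:
{"api": "step_arm", "payload": {"targets": [[0,0,-47,10,0.3],[-524,482,-47,63.7,0.3],[-524,482,-47,63.7,0.3],[-524,482,-47,63.7,0.3],[-524,482,-47,63.7,0.3],[-524,482,-47,63.7,0.3],[-524,482,-47,63.7,0.3],[-524,482,-47,63.7,0.3],[-524,482,-47,63.7,0.3],[-524,482,-47,63.7,0.3],[-524,482,-47,63.7,0.3],[-524,482,-47,63.7,0.3],[-524,482,-47,63.7,0.3],[-524,482,-47,63.7,0.3],[-524,482,-47,63.7,0.3],[-524,482,-47,63.7,0.3],[-524,482,-47,63.7,0.3],[-524,482,-47,63.7,0.3],[-524,482,-47,63.7,0.3],[-524,482,-47,63.7,0.3]]}}

```text
t: 1.97
eef_pos: [0.5057, -0.0032, 0.3005]
tool_rot: [0.0, 0.997, 0.074, 0.0]
contact_force: [-0.2, 0.4, -1.5]
gripper_width: 0.7
```

```bash
python3 - <<'E'
from h import *
shift([.505,0,.30],8.9)
c=cam('wrist'); save(c,'w1'); c=cam('top'); save(c,'t1')
E
```

```text
t 1.97 tcp [505.7  -3.2 300.5] toolx ang 8.54 zaxis [ 7.e-04 -9.e-04 -1.e+00] F [-0.2  0.4 -1.5] w 0.7
shift mm [-0.2 -3.3  0.5] spin -0.36
```

View pics/w1.png

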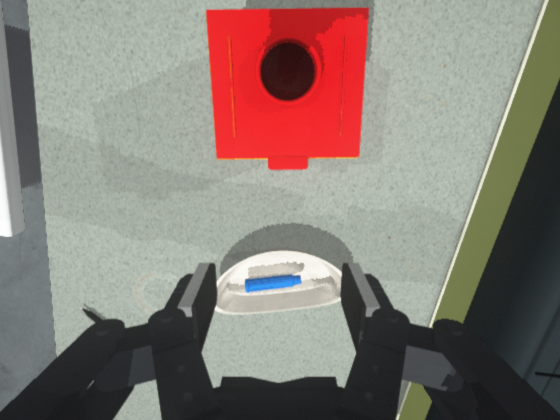

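The wrist view shows the lid squarely from above. Its front edge is at row ~157 (columns 217 to 360), the tab is at (268–309, 157–168), and the dish and guard are at (273,283).

```bash
python3 - <<'E'
from h import *
c=cam('wrist'); h=cv2.cvtColor(c['frame'],cv2.COLOR_RGB2HSV)
m=big(((h[...,0]<6)|(h[...,0]>172))&(h[...,1]>150)&(h[...,2]>100))
ys,xs=np.nonzero(m)
mo=cv2.morphologyEx(m.astype(np.uint8),cv2.MORPH_OPEN,np.ones((1,61)))
tab=m&(mo==0); tab[:150]=0; tab=big(tab); ty,tx=np.nonzero(tab)
print('tab px',tx.min(),tx.max(),ty.min(),ty.max())
e=[]
for u in range(int(tx.min())+6,int(tx.max())-5,4): e.append((u,ty[tx==u].max()+.5))
e=np.array(e); E=cast(c,e[:,0],e[:,1],.138)*1000; print('tab edge',E.round(1).tolist())
s=cast(c,[tx.min()-.5,tx.max()+.5],[ty.mean()]*2,.139)*1000; print('tab sides',s.round(1).tolist(),np.linalg.norm(s[0]-s[1]))
# lid front edge (top face z .1395)
f=np.array([(u,np.nonzero(mo[:,u])[0].max()+.5) for u in list(range(225,262,4))+list(range(316,352,4))])
F=cast(c,f[:,0],f[:,1],.138)[:,:2]*1000
p=np.polyfit(F[:,0],F[:,1],1); print('front slope',p, 'res',np.std(F[:,1]-np.polyval(p,F[:,0])))
b=np.array([(u,np.nonzero(mo[:,u])[0].min()-.5) for u in range(225,355,6)])
B=cast(c,b[:,0],b[:,1],.1395)[:,:2]*1000
p2=np.polyfit(B[:,0],B[:,1],1); print('back slope',p2)
L=[];Rr=[]
for v in range(20,150,6):
    r=np.nonzero(mo[v])[0]; L.append((r.min()-.5,v)); Rr.append((r.max()+.5,v))
for n,A in(('L',L),('R',Rr)):
    A=np.array(A); A=cast(c,A[:,0],A[:,1],.1395)[:,:2]*1000; q=np.polyfit(A[:,1],A[:,0],1); print(n,'x=',q.round(3), 'at y 85:',np.polyval(q,85))
E
```

```text
tab px 269 308 163 173
tab edge [[498.9, 18.5, 138.0], [502.4, 19.1, 138.0], [505.8, 19.6, 138.0], [509.3, 20.2, 138.0], [512.8, 20.7, 138.0], [516.3, 21.3, 138.0], [519.8, 21.8, 138.0]]
tab sides [[492.5, 22.8, 139.0], [527.0, 28.2, 139.0]] 34.954677227863726
front slope [  0.16789873 -55.00157303] res 0.10625641752789042
back slope [ 0.16185661 62.2290512 ]Traceback (most recent call last):
  File "<stdin>", line 21, in <module>
    return umr_minimum(a, axis, None, out, keepdims, initial, where)
ValueError: zero-size array to reduction operation minimum which has no identity
```

Each check agrees: the tab is 34.95 mm wide, and the hinge computed from the tab falls on the measured back edge. Next I'll descend around the tab with the jaws along its width.

```bash
python3 - <<'E'
from h import *
shift([.5111,.0168,.172],9.4)
E
```

```text
t 2.12 tcp [504.7   1.4 300.1] toolx ang 9.01 zaxis [-7.e-04  7.e-04 -1.e+00] F [-0.1  0.5  0.4] w 0.699
shift mm [  8.8 -14.1 128.1] spin -0.39
```

Emit:
{"api": "step_arm", "payload": {"targets": [[4,-7,30,0,0.3],[9,-14,60,-0.5,0.3],[9,-14,90,-0.5,0.3],[9,-14,115,-0.5,0.3],[9,-14,128,-0.5,0.3],[9,-14,128,-0.5,0.3],[9,-14,128,-0.5,0.3]]}}

```text
t: 2.7
eef_pos: [0.5112, 0.0166, 0.172]
tool_rot: [-0.0, 0.997, 0.083, -0.001]
contact_force: [0.0, 0.4, 0.9]
gripper_width: 0.703
```

```bash
python3 - <<'E'
from h import *
c=cam('wrist'); save(c,'w2'); shift([.5111,.0168,.156],9.4)
s=cam('side'); cv2.imwrite('pics/s2.png',cv2.resize(s['frame'][140:300,200:380],None,fx=4,fy=4)[:,:,::-1][:600])
for X in [(.5105,.0203,.138),(.4931,.0175,.138),(.5278,.0231,.138)]: print(proj(c,X))
E
```

```text
t 2.75 tcp [512.   16.3 173. ] toolx ang 9.5 zaxis [ 5.e-04  6.e-04 -1.e+00] F [-0.1 -0.4  0.6] w 0.697
shift mm [-0.9 -0.6 17. ] spin 0.1
(np.float64(278.48317662337297), np.float64(253.16064578094125))
(np.float64(244.81887629694108), np.float64(252.93231065185654))
(np.float64(311.9500833824859), np.float64(253.36014415830846))
```

View pics/w2.png

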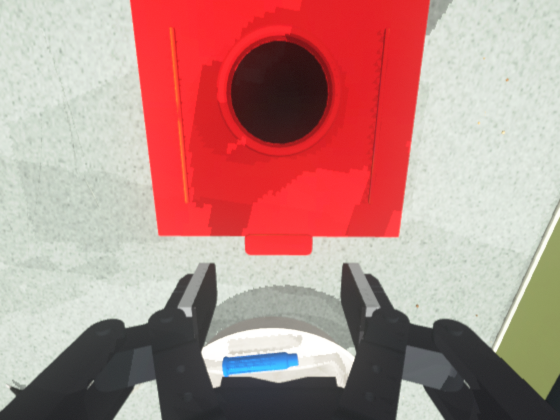

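View pics/s2.png

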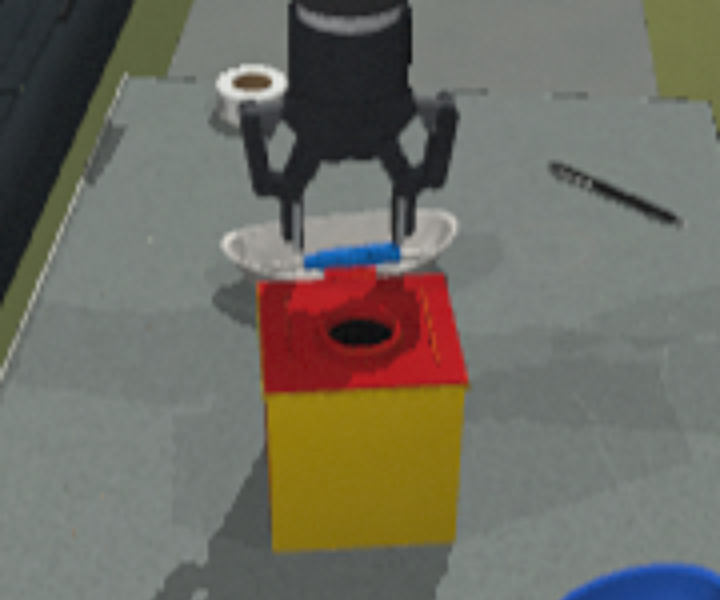

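```bash
python3 - <<'E'
from h import *
c=cam('wrist'); n=np.array([-.163,.987,0]);T=np.array([.5105,.0203,.138])
for k in (0,8.5,-18.5): print(k,proj(c,T+n*k/1000+[0,0,.017]))
# tip corners expected by tool model
o=bot.get_obs(); q=o['tool_rot']; R=Ro.from_quat(np.r_[q[1:],q[0]]).as_matrix()
for x in(-.03,.03):
  for y in (-.011,.011): print(x,y,proj(c,o['eef_pos']+R@[x,y,.017]))
E
```

```text
0 (np.float64(275.9328171202603), np.float64(266.3195800527603))
8.5 (np.float64(275.9259161961683), np.float64(250.12344535697503))
-18.5 (np.float64(275.9470454015476), np.float64(299.71266729067656))
-0.03 -0.011 (np.float64(214.61077714965933), np.float64(255.8984397058382))
-0.03 0.011 (np.float64(217.36532348841956), np.float64(296.63810304957246))
0.03 -0.011 (np.float64(343.19863686237073), np.float64(255.96263171413017))
0.03 0.011 (np.float64(340.34049182750215), np.float64(296.69442022791446))
```

The predicted pad-edge row (256) and the seen one (263) differ by about 4 mm. I'll go down with the jaws nearly closed around the tab and check there.

Emit:
{"api": "step_arm", "payload": {"targets": [[0,0,6,0,0.4],[0,0,12,0,0.42],[-1,0,16,0,0.46],[-1,0,16,0,0.48],[-1,0,16,0,0.48],[-1,0,16,0,0.48]]}}

```text
t: 3.35
eef_pos: [0.5109, 0.0149, 0.1563]
tool_rot: [0.0, 0.997, 0.082, -0.0]
contact_force: [0.3, -0.0, 0.9]
gripper_width: 0.519
```

```bash
python3 - <<'E'
from h import *
c=cam('wrist'); cv2.imwrite('pics/w3.png',cv2.resize(c['frame'][200:350,180:380],None,fx=4,fy=4)[:,:,::-1]); shift([.5111,.0168,.156],9.4)
n=np.array([-.163,.987,0]);T=np.array([.5105,.0203,.138])
for k in (0,8.5): u,v=proj(c,T+n*k/1000);print(k,(u-180)*4,(v-200)*4)
E
```

```text
t 3.4 tcp [510.9  14.9 156.4] toolx ang 9.38 zaxis [ 2.e-04 -0.e+00 -1.e+00] F [-0.2  0.7  0.1] w 0.518
shift mm [ 0.5 -1.9  0.4] spin -0.02
0 399.0455719363699 258.6330346908037
8.5 399.16393122835416 193.56916644238117
```

View pics/w3.png

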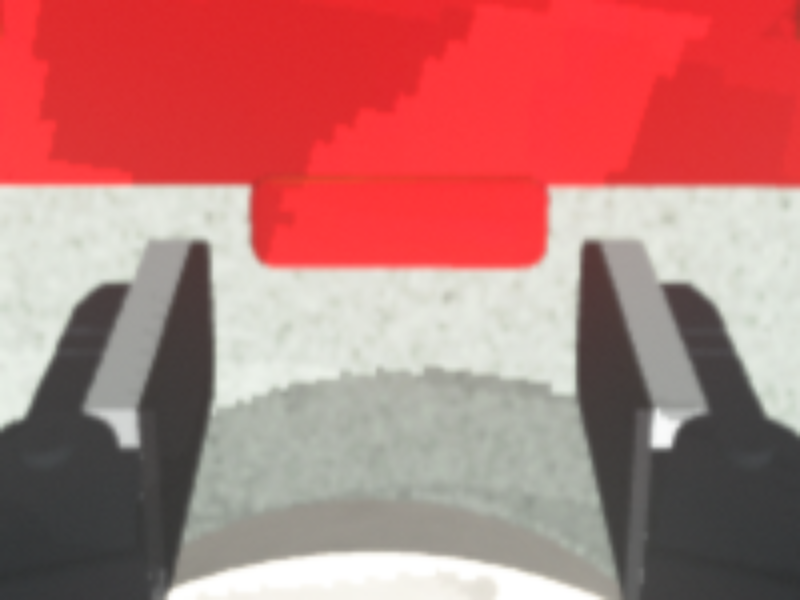

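The tab spans columns 252–548 and rows 180–265 in the zoomed view, and the near pad edges are at row 240. I need about 5 mm more towards the box, 0.6 mm sideways and 1 mm down.

Emit:
{"api": "step_arm", "payload": {"newtons": 20, "targets": [[0.6,-3,1,0,0.48],[0.6,-5,1.5,0,0.48],[0.6,-5,1.5,0,0.5],[0.6,-5,1.5,0,0.53],[0.6,-5,1.5,0,0.56]]}}

```text
t: 3.82
eef_pos: [0.5105, 0.0202, 0.1548]
tool_rot: [-0.0, 0.997, 0.082, -0.0]
contact_force: [0.6, -0.7, -0.1]
gripper_width: 0.442
```

```bash
python3 - <<'E'
from h import *
c=cam('wrist'); cv2.imwrite('pics/w4.png',cv2.resize(c['frame'][200:350,180:380],None,fx=4,fy=4)[:,:,::-1]); shift([.5111,.0168,.156],9.4)
s=cam('side'); cv2.imwrite('pics/s4.png',cv2.resize(s['frame'][170:270,230:330],None,fx=6,fy=6)[:,:,::-1])
E
```

```text
t 3.87 tcp [510.5  20.1 154.8] toolx ang 9.4 zaxis [-1.e-04  1.e-04 -1.e+00] F [-0.   0.2  1.3] w 0.442
shift mm [ 0.   3.3 -1.2] spin -0.0
```

View pics/w4.png

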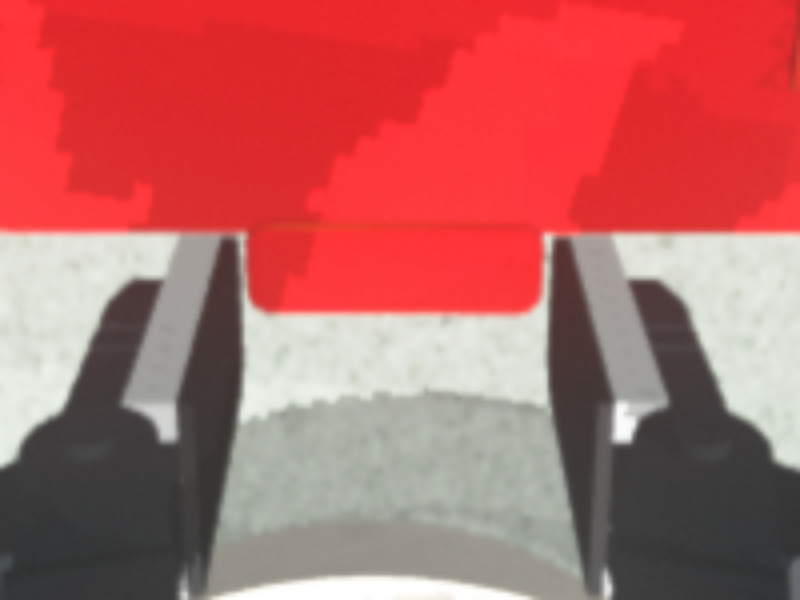

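View pics/s4.png

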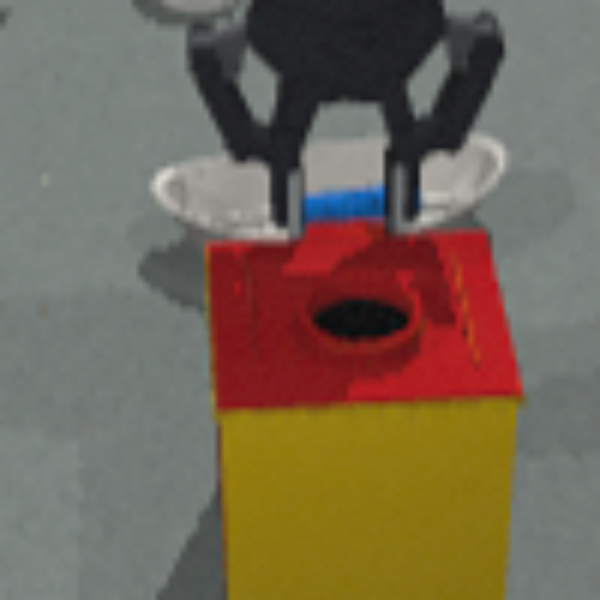

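The pads are level with the plate edge and straddle the tab, 1–2 mm off each side. I'll back off 1 mm and close.

Emit:
{"api": "step_arm", "payload": {"newtons": 20, "targets": [[0,1,0,0,0.58],[0,1,0,0,0.6],[0,1,0,0,0.62],[0,1,0,0,0.64],[0,1,0,0,0.64]]}}

```text
t: 4.33
eef_pos: [0.5107, 0.019, 0.1549]
tool_rot: [-0.0, 0.997, 0.082, -0.0]
contact_force: [-0.9, -0.3, 1.8]
gripper_width: 0.389
```

```bash
python3 - <<'E'
from h import *
c=cam('wrist'); cv2.imwrite('pics/w5.png',cv2.resize(c['frame'][200:350,180:380],None,fx=4,fy=4)[:,:,::-1]); shift([.5111,.0168,.156],9.4)
E
```

```text
t 4.38 tcp [510.7  19.  154.8] toolx ang 9.4 zaxis [-1.e-04  1.e-04 -1.e+00] F [-0.7  0.4  2.3] w 0.391
shift mm [ 0.   2.2 -1.2] spin -0.0
```

View pics/w5.png

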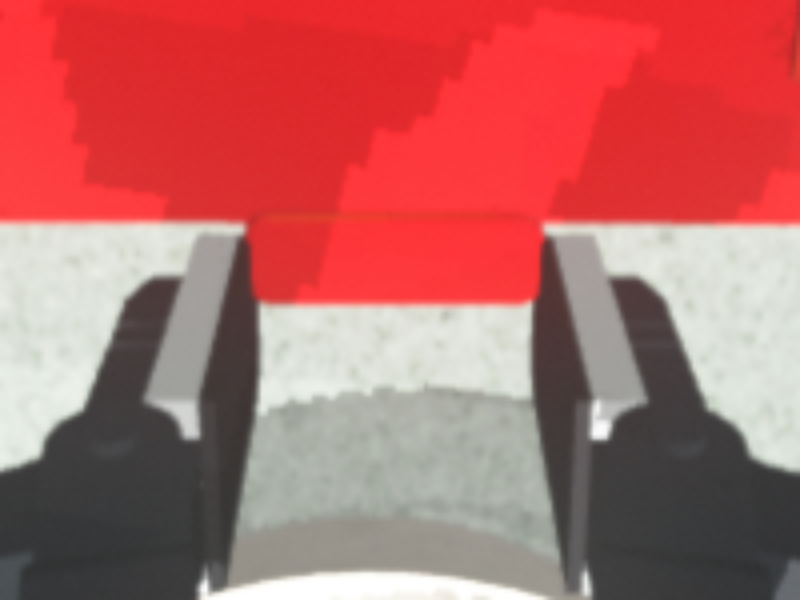

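The tab is gripped by its sides (width reads 0.39, about 33 mm). I'll lift the first 20° of the arc with radius 119 mm.

Emit:
{"api": "step_arm", "payload": {"targets": [[0,-0.1,-5,0,0.64],[0,-0.5,-10.4,0,0.64],[0,-1,-15.5,0,0.64],[0,-1.8,-20.7,0,0.64],[0,-2.8,-25.7,0,0.64],[0,-4.1,-30.8,0,0.64],[0,-5.5,-35.8,0,0.64],[0,-7.2,-40.7,0,0.64]]}}

```text
t: 5.05
eef_pos: [0.5095, 0.0264, 0.196]
tool_rot: [-0.0, 0.997, 0.082, -0.0]
contact_force: [-0.2, 1.4, -0.9]
gripper_width: 0.392
```

```bash
python3 - <<'E'
from h import *
c=cam('wrist'); save(c,'w6'); shift([.5111,.0168,.156],9.4)
s=cam('side'); cv2.imwrite('pics/s6.png',cv2.resize(s['frame'][140:290,230:340],None,fx=4,fy=4)[:,:,::-1])
E
```

```text
t 5.1 tcp [509.6  26.6 196.7] toolx ang 9.42 zaxis [ 2.e-04  6.e-04 -1.e+00] F [-1.7  0.1 -1.2] w 0.391
shift mm [-0.2 10.  40.7] spin 0.02
```

View pics/w6.png

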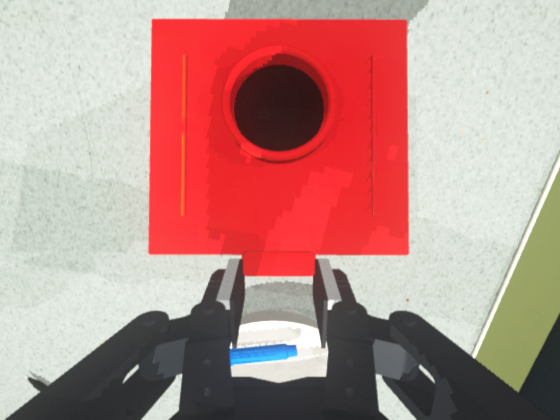

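View pics/s6.png

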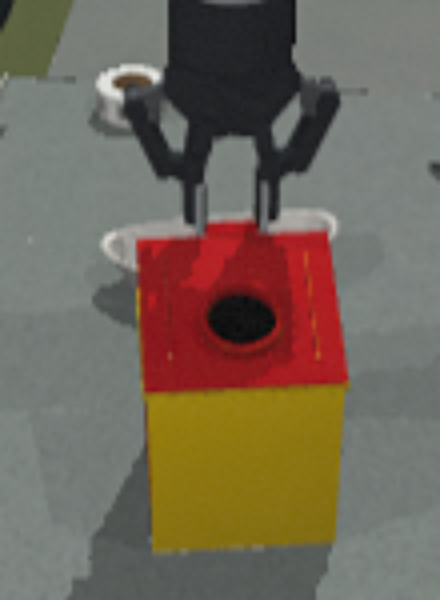

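The lid has risen about 20°, turning freely in the grip, and the box has not moved. I'll continue to 60°.

Emit:
{"api": "step_arm", "payload": {"targets": [[0,-3.9,-9.6,0,0.64],[0,-8.7,-18.8,0,0.64],[0,-14.3,-27.6,0,0.64],[0,-20.6,-35.8,0,0.64],[0,-27.7,-43.4,0,0.64],[0,-35.3,-50.5,0,0.64],[0,-43.5,-56.8,0,0.64],[0,-52.3,-62.4,0,0.64]]}}

```text
t: 5.82
eef_pos: [0.501, 0.0784, 0.2587]
tool_rot: [0.0, 0.997, 0.082, 0.0]
contact_force: [-0.4, -0.4, -0.6]
gripper_width: 0.392
```

```bash
python3 - <<'E'
from h import *
c=cam('wrist'); save(c,'w7'); shift([.5111,.0168,.156],9.4)
s=cam('side'); cv2.imwrite('pics/s7.png',cv2.resize(s['frame'][140:290,230:340],None,fx=4,fy=4)[:,:,::-1])
E
```

```text
t 5.87 tcp [501.2  80.3 259.5] toolx ang 9.52 zaxis [ 0.001  0.001 -1.   ] F [-2.3 -1.2  4.5] w 0.398
shift mm [ -0.8  64.3 103.5] spin 0.12
```

View pics/w7.png

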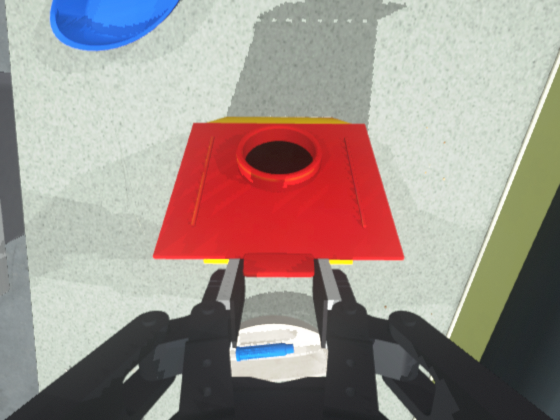

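View pics/s7.png

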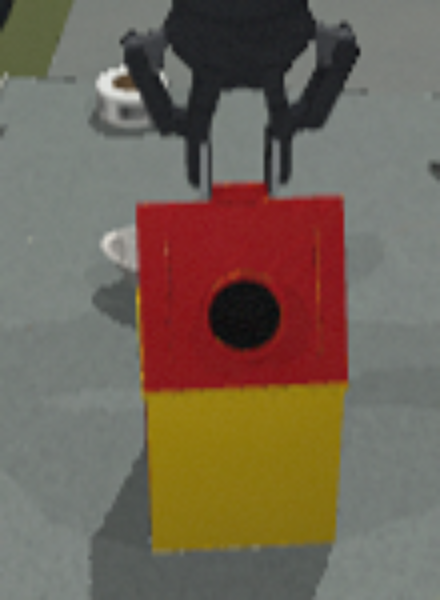

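Lid is at 60° and still held, with the box in place. I'll continue past upright to about 100°, holding 1.5 mm extra height for tip clearance.

Emit:
{"api": "step_arm", "payload": {"targets": [[0,-9.2,-5.2,0,0.64],[0,-18.8,-9.5,0,0.64],[0,-28.7,-13,0,0.64],[0,-38.8,-15.5,0,0.64],[0,-49.1,-17,0,0.64],[0,-59.5,-17.4,0,0.64],[0,-69.9,-17,0,0.64],[0,-80.2,-15.5,0,0.64],[0,-80.2,-15.5,0,0.64]]}}

```text
t: 6.67
eef_pos: [0.4879, 0.1599, 0.2735]
tool_rot: [-0.001, 0.997, 0.084, 0.0]
contact_force: [-0.3, -0.1, 5.5]
gripper_width: 0.39
```

```bash
python3 - <<'E'
from h import *
c=cam('wrist'); save(c,'w8'); shift([.5111,.0168,.156],9.4)
s=cam('side'); cv2.imwrite('pics/s8.png',cv2.resize(s['frame'][120:290,230:340],None,fx=3.5,fy=3.5)[:,:,::-1])
E
```

```text
t 6.72 tcp [488.1 158.6 273.7] toolx ang 9.53 zaxis [ 7.e-04  8.e-04 -1.e+00] F [0.2 0.8 5.9] w 0.387
shift mm [ -0.9 143.7 117.6] spin 0.13
```

View pics/w8.png

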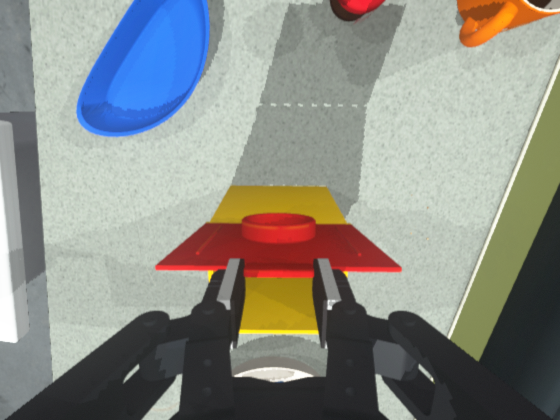

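View pics/s8.png

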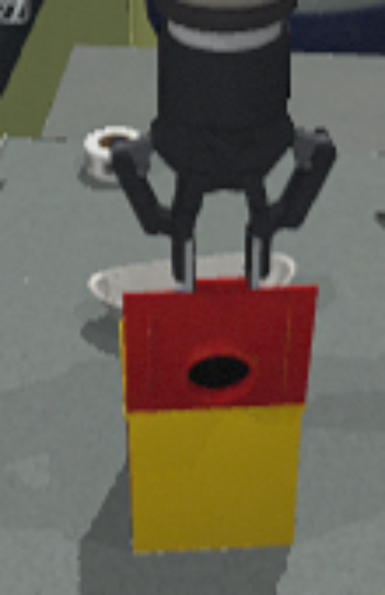

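The lid is past upright, at about 101° from the hand's path. I'll take it to about 105°, open, and rise clear.

Emit:
{"api": "step_arm", "payload": {"targets": [[0,-5,0,0,0.64],[0,-10,1,0,0.64],[0,-10,1,0,0.55],[0,-10,1,0,0.4],[0,-10,0,0,0.3],[0,-10,-4,0,0.3],[0,-10,-15,0,0.3],[0,-10,-35,0,0.3],[0,-10,-60,0,0.3],[0,-10,-60,0,0.3]]}}

```text
t: 7.6
eef_pos: [0.4887, 0.167, 0.3386]
tool_rot: [-0.002, 0.997, 0.081, 0.003]
contact_force: [1.3, 0.4, 0.2]
gripper_width: 0.698
```

```bash
python3 - <<'E'
from h import *
c=cam('wrist'); save(c,'w9'); shift([.5111,.0168,.156],9.4)
s=cam('side'); cv2.imwrite('pics/s9.png',cv2.resize(s['frame'][120:290,200:370],None,fx=3.5,fy=3.5)[:,:,::-1])
E
```

```text
t 7.65 tcp [487.9 166.9 336.7] toolx ang 9.37 zaxis [ 0.0048  0.0033 -1.    ] F [-0.3  0.1 -0.7] w 0.701
shift mm [ -2.5 152.4 180.3] spin -0.03
```

View pics/w9.png

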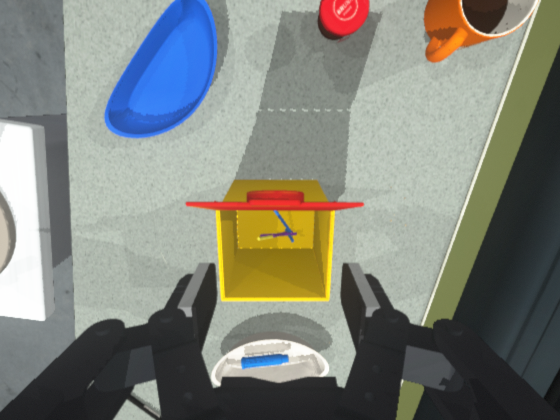

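View pics/s9.png

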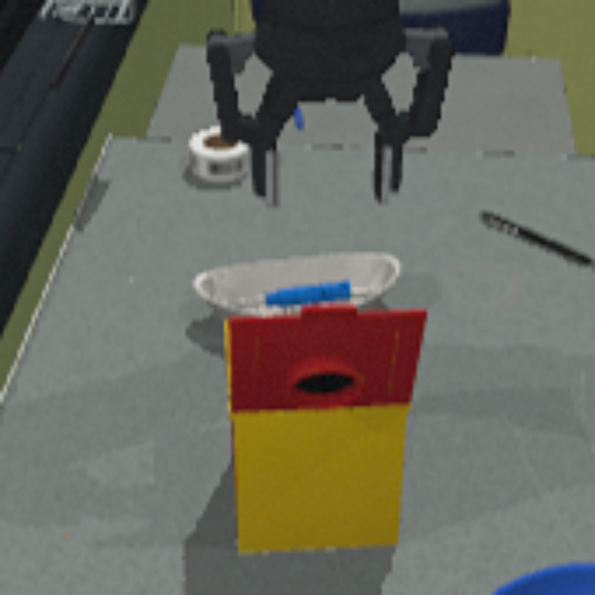

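The lid is open and rests on its stop, and the box has not visibly moved. Next I'll move behind the dish at height and measure both again.

```bash
python3 - <<'E'
from h import *
shift([.546,-.225,.337],14.75)
E
```

```text
t 7.7 tcp [487.  166.8 335.1] toolx ang 9.38 zaxis [ 0.0025  0.002  -1.    ] F [ 0.5  0.  -0.8] w 0.7
shift mm [ -5.7 396.2  -2.5] spin -5.37
```

Emit:
{"api": "step_arm", "payload": {"targets": [[-1,30,0,0,0.2],[-2,65,0,-1,0],[-3,100,0,-2,0],[-4,140,0,-3,0],[-5,180,0,-4,0],[-6,220,0,-5.4,0],[-6,260,0,-5.4,0],[-6,300,20,-5.4,0],[-6,340,50,-5.4,0],[-6,370,80,-5.4,0],[-6,390,100,-5.4,0],[-6,396,110,-5.4,0],[-6,396,110,-5.4,0],[-6,396,110,-5.4,0]]}}

```text
t: 8.87
eef_pos: [0.5446, -0.2245, 0.223]
tool_rot: [-0.0, 0.992, 0.128, -0.001]
contact_force: [-0.2, 0.5, 0.7]
gripper_width: 0.997
```

```bash
python3 - <<'E'
from h import *
c=cam('wrist'); save(c,'w10'); shift([.546,-.225,.2],14.75)
t=cam('top'); cv2.imwrite('pics/t10.png',cv2.resize(t['frame'][130:290,200:400],None,fx=4,fy=4)[:600,:,::-1])
for nm,c in(('wrist',c),('top',t)):
    W=pts(c); D=(W[...,2]>.026)&(W[...,2]<.045)&(W[...,1]<-.06)&(W[...,1]>-.215)&(W[...,0]>.4)&(W[...,0]<.66)
    m=big(D); R=W[m]; r=cv2.minAreaRect(R[:,:2].astype(np.float32)*1000); print(nm,'rim rect',r,m.sum())
E
```

```text
t 8.92 tcp [ 545.4 -223.8  223.9] toolx ang 14.85 zaxis [ 2.e-04  7.e-04 -1.e+00] F [0.4 0.2 1. ] w 0.998
shift mm [ 0.2  1.3 23.9] spin 0.1
wrist rim rect ((527.21240234375, -154.6350860595703), (193.54287719726562, 91.7696762084961), 14.886492729187012) 4203
top rim rect ((566.1304931640625, -131.67144775390625), (60.45209884643555, 128.201904296875), 53.93513870239258) 125
```

View pics/w10.png

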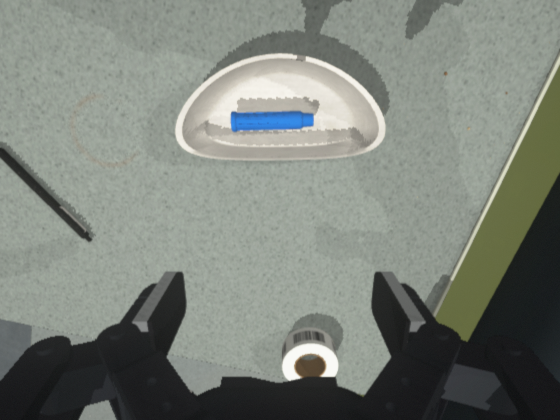

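View pics/t10.png

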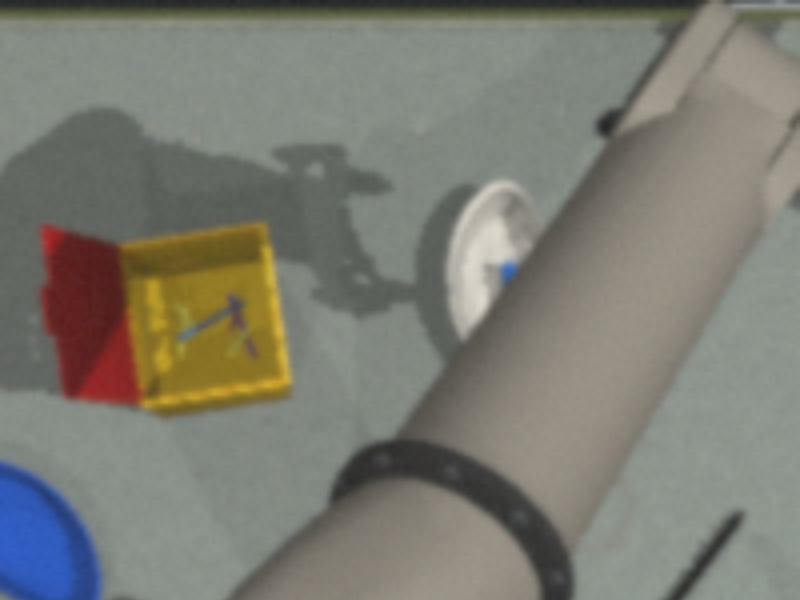

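```bash
python3 - <<'E'
from h import *
c=cam('wrist'); W=pts(c)
m=(W[...,2]>.022)&(W[...,2]<.036)&(W[...,1]<-.26)&(W[...,0]>.45)&(W[...,0]<.75)
m[:325]=0; m[:,:280]=0; m[:,345:]=0
P=W[m]; print('roll',P.min(0).round(3),P.max(0).round(3),cv2.minEnclosingCircle(P[:,:2].astype(np.float32)))
t=cam('top'); h=cv2.cvtColor(t['frame'],cv2.COLOR_RGB2HSV)
y=(h[...,0]>18)&(h[...,0]<32)&(h[...,1]>150); y[:,:225]=0;y[:,290:]=0;y[:175]=0;y[245:]=0
y=big(y)
f=[]
for v in range(190,226): f.append((np.nonzero(y[v])[0].max()+.5,v))
f=np.array(f); F=cast(t,f[:,0],f[:,1],.134)[:,:2]*1000; p=np.polyfit(F[:,0],F[:,1],1); print('collar front',p,'at x 509',np.polyval(p,509.))
yy,xx=np.nonzero(y); Q=cast(t,[xx[yy.argmin()],xx[yy.argmax()]],[yy.min()-.5,yy.max()+.5],.134)*1000; print(Q.round(0))
E
```

```text
roll [ 0.604 -0.46   0.022] [ 0.672 -0.398  0.032] ((0.6380280256271362, -0.431318461894989), 0.034399569034576416)
collar front [  0.15113207 -45.86837753] at x 509 31.05784458270056
[[570.  49. 134.]
 [426. 120. 134.]]
```

The dish is at (527,-155) at 14.9°, with size matching. The roll is far off at (638,-431), and the box front has not moved (the top camera's ~3 mm bias is the same as before). I'll descend behind the dish.

Emit:
{"api": "step_arm", "payload": {"targets": [[0,0,40,0,0],[0,0,80,0,0],[0,0,115,0,0],[0,0,145,0,0],[0,0,170,0,0],[0,0,185,0,0],[0,0,195,0,0],[0,0,200,0,0],[0,0,200,0,0]]}}

```text
t: 9.82
eef_pos: [0.5455, -0.2243, 0.0235]
tool_rot: [-0.0, 0.992, 0.129, 0.0]
contact_force: [0.0, 0.2, 0.5]
gripper_width: 1.0
```

```bash
python3 - <<'E'
from h import *
c=cam('wrist'); save(c,'w11'); shift([.5413,-.2078,.024],14.9)
s=cam('side'); cv2.imwrite('pics/s11.png',cv2.resize(s['frame'][120:290,200:370],None,fx=3.5,fy=3.5)[:,:,::-1])
E
```

```text
t 9.87 tcp [ 545.8 -224.7   24.2] toolx ang 14.83 zaxis [ 1.2e-03 -1.0e-04 -1.0e+00] F [-0.1  0.5  0.9] w 1.0
shift mm [  0.  -17.5   0.2] spin -0.07
```

View pics/w11.png

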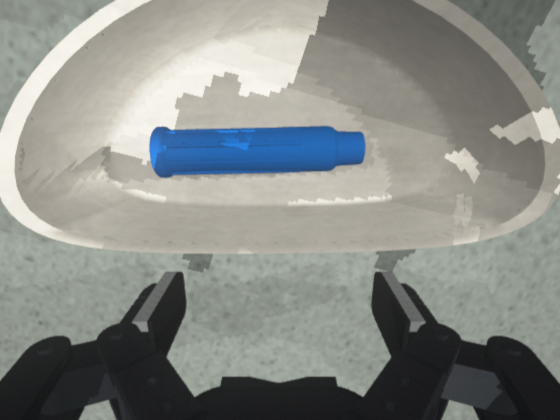

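View pics/s11.png

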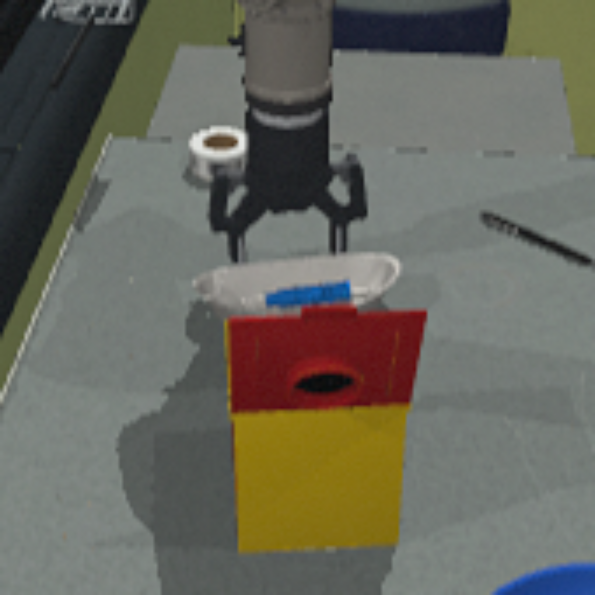

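The pads are centred behind the dish's flat side. I'll start pushing gently.

Emit:
{"api": "step_arm", "payload": {"targets": [[0,-4,0,0,0],[0,-8,0,0,0],[0,-11,0,0,0],[0,-13.5,0,0,0],[0,-15,0,0,0],[0,-16,0,0,0],[0,-17,0,0,0],[0,-18,0,0,0],[0,-19,0,0,0],[0,-20.5,0,0,0],[0.3,-22,0,0.1,0],[0.6,-24,0,0.2,0],[1,-26,0,0.3,0],[1.3,-28.5,0,0.4,0],[1.6,-31,0,0.5,0],[2,-33.5,0,0.6,0],[2.4,-36,0,0.7,0],[2.7,-38,0,0.8,0],[2.9,-39.5,0,0.8,0],[3,-40,0,0.8,0]]}}

```text
t: 11.58
eef_pos: [0.5378, -0.1852, 0.0234]
tool_rot: [-0.0, 0.993, 0.122, 0.0]
contact_force: [-0.1, -1.4, -0.1]
gripper_width: 1.0
```

```bash
python3 - <<'E'
from h import *
c=cam('wrist'); save(c,'w12'); shift([.5261,-.0745,.024],9.4)
W=pts(c); m=(W[...,2]>.026)&(W[...,2]<.045)&(W[...,0]>.4)&(W[...,0]<.66); m[265:]=0
R=W[big(m)]; print(cv2.minAreaRect(R[:,:2].astype(np.float32)*1000))
E
```

```text
t 11.63 tcp [ 537.8 -185.2   23.4] toolx ang 14.01 zaxis [ 0.e+00  1.e-04 -1.e+00] F [0.9 0.  0.2] w 1.0
shift mm [  15.5 -110.2   -0.6] spin 4.61
((524.45458984375, -128.0623016357422), (194.8323211669922, 83.10263061523438), 13.953886985778809)
```

View pics/w12.png

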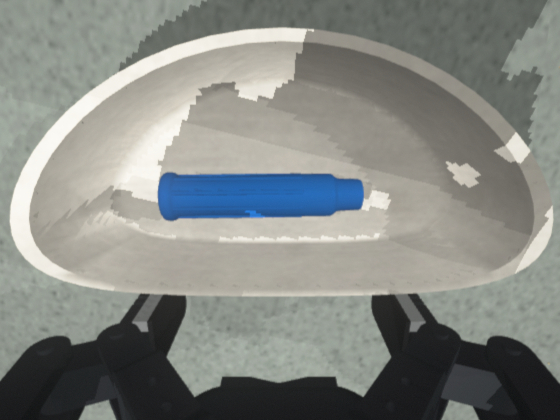

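Both pads are in contact and the dish has followed (origin about (525,-132)), with the guard undisturbed. I'll continue the push.

Emit:
{"api": "step_arm", "payload": {"targets": [[0,-1,0,0,0],[0.3,-2.5,0,0.1,0],[0.7,-4.5,0,0.2,0],[1,-7,0,0.3,0],[1.4,-10,0,0.4,0],[1.8,-13,0,0.5,0],[2.3,-16.5,0,0.7,0],[2.8,-20,0,0.8,0],[3.3,-23.5,0,1,0],[3.8,-27,0,1.1,0],[4.3,-30.5,0,1.3,0],[4.8,-34,0,1.4,0],[5.3,-37.5,0,1.6,0],[5.8,-41,0,1.7,0],[6.2,-44,0,1.8,0],[6.6,-47,0,2,0],[6.9,-49.5,0,2.1,0],[7.2,-51.5,0,2.2,0],[7.4,-53,0,2.2,0],[7.5,-53.5,0,2.2,0]]}}

```text
t: 13.3
eef_pos: [0.5321, -0.1315, 0.0234]
tool_rot: [-0.0, 0.995, 0.103, -0.0]
contact_force: [0.4, -1.3, -0.5]
gripper_width: 1.0
```

```bash
python3 - <<'E'
from h import *
c=cam('wrist'); save(c,'w13'); shift([.5261,-.0745,.024],9.4)
W=pts(c); m=(W[...,2]>.026)&(W[...,2]<.045)&(W[...,0]>.4)&(W[...,0]<.66); m[285:]=0
R=W[big(m)]; print(cv2.minAreaRect(R[:,:2].astype(np.float32)*1000))
E
```

```text
t 13.35 tcp [ 532.1 -131.5   23.4] toolx ang 11.81 zaxis [-1.e-04  1.e-04 -1.e+00] F [ 1.1 -0.5  0.8] w 1.0
shift mm [  5.8 -57.   -0.6] spin 2.41
((521.60546875, -77.3312759399414), (195.910400390625, 90.38797760009766), 11.936535835266113)
```

View pics/w13.png

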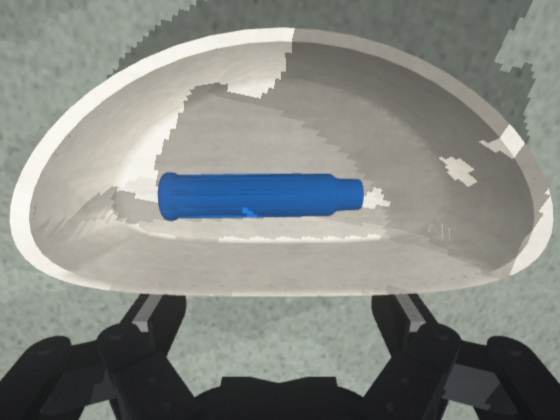

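Emit:
{"api": "step_arm", "payload": {"targets": [[0,-1,0,0,0],[0.2,-2.5,0,0.1,0],[0.5,-4.5,0,0.2,0],[0.7,-7,0,0.3,0],[1,-10,0,0.4,0],[1.3,-13,0,0.6,0],[1.6,-16,0,0.7,0],[1.9,-19,0,0.8,0],[2.2,-22,0,1,0],[2.5,-25,0,1.1,0],[2.8,-28,0,1.3,0],[3.1,-31,0,1.4,0],[3.5,-34,0,1.6,0],[3.8,-37,0,1.7,0],[4.1,-40,0,1.8,0],[4.4,-43,0,2,0],[4.7,-45.5,0,2.1,0],[5,-47.5,0,2.2,0],[5.2,-49,0,2.3,0],[5.2,-49.5,0,2.3,0]]}}

```text
t: 15.02
eef_pos: [0.527, -0.082, 0.0233]
tool_rot: [-0.0, 0.997, 0.083, -0.0]
contact_force: [0.2, -1.6, 1.2]
gripper_width: 1.001
```

```bash
python3 - <<'E'
from h import *
c=cam('wrist'); save(c,'w14'); shift([.5261,-.0745,.024],9.4)
W=pts(c); m=(W[...,2]>.026)&(W[...,2]<.045)&(W[...,0]>.4)&(W[...,0]<.66); m[285:]=0
R=W[big(m)]; print(cv2.minAreaRect(R[:,:2].astype(np.float32)*1000))
t=cam('top'); cv2.imwrite('pics/t14.png',cv2.resize(t['frame'][130:280,200:400],None,fx=4,fy=4)[:,:,::-1])
E
```

```text
t 15.07 tcp [527.  -82.   23.4] toolx ang 9.51 zaxis [-0.e+00  1.e-04 -1.e+00] F [-0.1 -1.7 -0. ] w 1.0
shift mm [ 0.3 -7.6 -0.6] spin 0.11
((519.0465698242188, -27.49146270751953), (195.00692749023438, 89.9062728881836), 9.491670608520508)
```

View pics/w14.png

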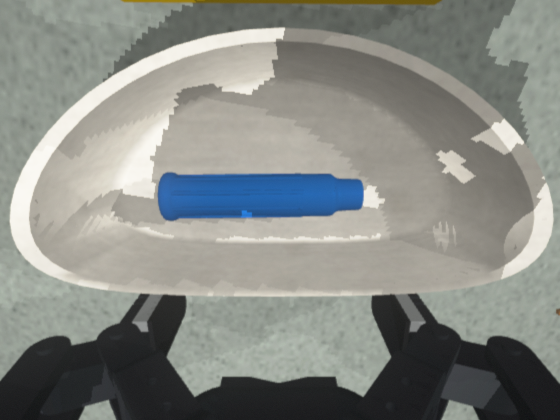

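View pics/t14.png

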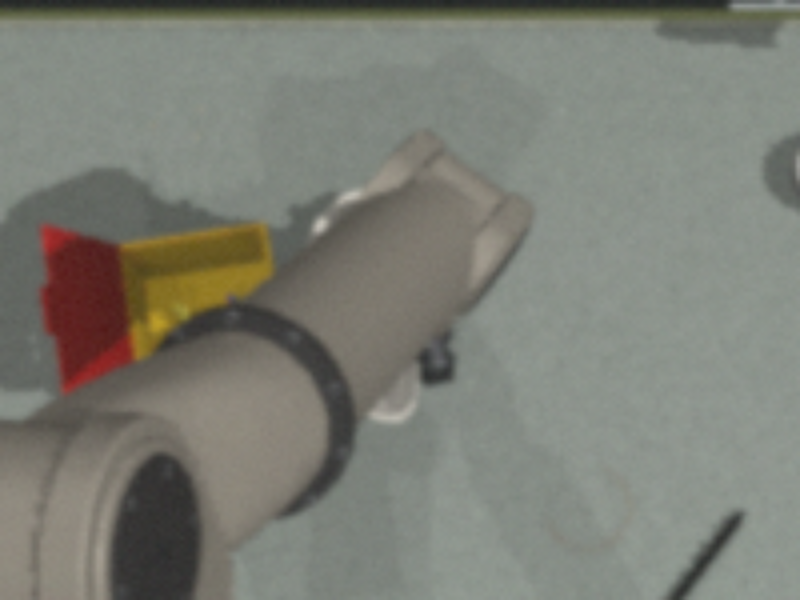

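```bash
python3 - <<'E'
from h import *
s=cam('side'); save(s,'s14')
W=pts(s); m=(W[...,2]>.15)&(W[...,1]<.2)&(W[...,1]>-.1)&(W[...,0]>.3)&(W[...,0]<.6)
import sys
for x0 in (.3,.35,.4,.45,.5,.55):
    mm=m&(W[...,0]>x0)&(W[...,0]<x0+.05); 
    if mm.sum(): print(x0,np.nanpercentile(W[mm][:,2],[1,20,50]),mm.sum())
E
```

```text
0.3 [0.57795932 0.61092309 0.62719024] 638
0.35 [0.50294103 0.55857645 0.59477161] 1418
0.4 [0.16119102 0.46485875 0.53656643] 2351
0.45 [0.15542962 0.21894432 0.39278674] 2518
0.5 [0.15261635 0.19651639 0.26434406] 2429
0.55 [0.15752333 0.24221538 0.31992484] 617
```

View pics/s14.png

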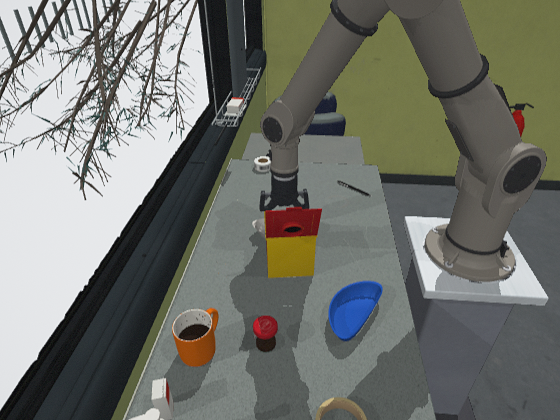

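The arm clears the box and lid by a wide margin. The dish is at (519,-27) at 9.5°, centred on the collar in the wrist view (columns 123–440, against the dish centre at about 281). I'll push the last 7 mm slowly and back off.

Emit:
{"api": "step_arm", "payload": {"targets": [[0,-1,0,0,0],[0,-2,0,0,0],[0.1,-3,0,0,0],[0.1,-4,0,0,0],[0.2,-5,0,0,0],[0.2,-6,0,0,0],[0.2,-6.7,0,0,0],[0.2,-7,0,0,0],[0.2,-7,0,0,0]]}}

```text
t: 15.92
eef_pos: [0.5261, -0.0752, 0.0234]
tool_rot: [-0.0, 0.997, 0.083, 0.0]
contact_force: [-0.6, -0.3, 0.4]
gripper_width: 0.997
```

Emit:
{"api": "step_arm", "payload": {"targets": [[0,2,0,0,0],[0,6,0,0,0],[0,14,0,0,0],[0,25,0,0,0],[0,40,0,0,0],[0,55,-10,0,0],[0,70,-35,0,0],[0,85,-65,0,0],[0,95,-100,0,0],[0,100,-130,0,0],[0,100,-160,0,0],[0,100,-180,0,0],[0,100,-180,0,0]]}}

```text
t: 17.0
eef_pos: [0.5445, -0.1768, 0.2078]
tool_rot: [0.001, 0.997, 0.082, 0.004]
contact_force: [1.3, -0.3, 0.2]
gripper_width: 1.002
```

```bash
python3 - <<'E'
from h import *
c=cam('wrist'); save(c,'w15'); shift([.5261,-.0745,.024],9.4)
W=pts(c); m=(W[...,2]>.026)&(W[...,2]<.045)&(W[...,0]>.4)&(W[...,0]<.66)&(W[...,1]<.04)
R=W[big(m)]; r=cv2.minAreaRect(R[:,:2].astype(np.float32)*1000); print(r)
n=np.array([-.163,.987]);e=np.array([.987,.163]); d=np.array(r[0])-[500.3,81.5]; print('along',d@n,'lat',d@e)
s=cam('side'); save(s,'s15')
E
```

```text
t 17.05 tcp [ 543.6 -175.8  205.6] toolx ang 9.42 zaxis [ 4.6e-03 -7.0e-04 -1.0e+00] F [ 0.4 -0.2 -0.5] w 1.0
shift mm [  -1.5 -103.1  181.5] spin 0.02
((521.9100341796875, -45.24740219116211), (194.05044555664062, 44.372432708740234), 9.588467597961426)
along -128.62212153396607 lat 0.6692771781921287
```

View pics/w15.png

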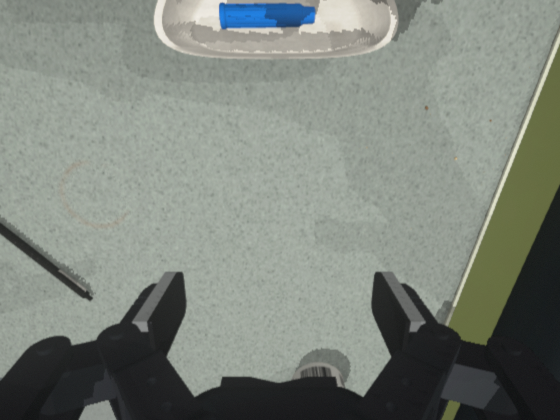

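View pics/s15.png

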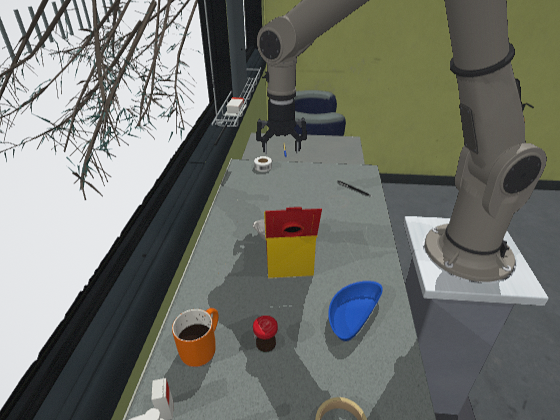

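The dish has stayed in place, square to the box (lateral 0.7 mm). I'll go up for a look at the gap from above.

Emit:
{"api": "step_arm", "payload": {"targets": [[0,0,-40,0,0],[0,0,-80,0,0],[0,0,-120,0,0],[0,-20,-150,0,0],[0,-50,-170,0,0],[0,-80,-180,0,0],[0,-100,-180,0,0],[0,-100,-180,0,0],[0,-100,-180,0,0],[0,-100,-180,0,0]]}}

```text
t: 17.93
eef_pos: [0.5256, -0.0762, 0.3824]
tool_rot: [0.0, 0.997, 0.082, -0.001]
contact_force: [1.3, -0.6, 0.5]
gripper_width: 0.997
```

```bash
python3 - <<'E'
from h import *
c=cam('wrist'); save(c,'w16'); shift([.5261,-.0745,.024],9.4)
W=pts(c); m=(W[...,2]>.026)&(W[...,2]<.045)&(W[...,0]>.4)&(W[...,0]<.66)&(W[...,1]<.04)&(W[...,1]>-.12)
R=W[big(m)]; r=cv2.minAreaRect(R[:,:2].astype(np.float32)*1000); print(r)
n=np.array([-.163,.987]);e=np.array([.987,.163]); d=np.array(r[0])-[500.3,81.5]; print('along',d@n,'lat',d@e)
h=cv2.cvtColor(c['frame'],cv2.COLOR_RGB2HSV); y=big((h[...,0]>18)&(h[...,0]<34)&(h[...,1]>150)&(W[...,2]>.12)&(W[...,2]<.14))
P=W[y]; q=(P[:,:2]*1000-[500.3,81.5]); print('collar along/lat ranges',np.percentile(q@n,[1,99]),np.percentile(q@e,[1,99]),np.median(P[:,2]))
lid=((h[...,0]<6)|(h[...,0]>172))&(h[...,1]>150)&(W[...,2]>.145)&(W[...,1]<.25); P=W[lid]; q=(P[:,:2]*1000-[490.4,141.7])@n
k=np.polyfit(P[:,2]*1000-138,q,1); print('lid lean deg past upright',np.degrees(np.arctan(k[0])),lid.sum(),P[:,2].max())
E
```

```text
t 17.98 tcp [525.7 -76.8 382.5] toolx ang 9.38 zaxis [-1.5e-03 -9.0e-04 -1.0e+00] F [ 1.6  0.1 -0.3] w 0.999
shift mm [  1.4  -2.4 358.5] spin -0.02
((518.8275756835938, -21.73796844482422), (192.60543823242188, 91.06957244873047), 9.514215469360352)
along -104.91586969146728 lat 1.4589283432006717
collar along/lat ranges [-54.08138268  13.36868734] [-62.59773143  62.61347943] 0.1342492504854492Traceback (most recent call last):
  File "<stdin>", line 9, in <module>
    raise TypeError("expected non-empty vector for x")
TypeError: expected non-empty vector for x
```

View pics/w16.png

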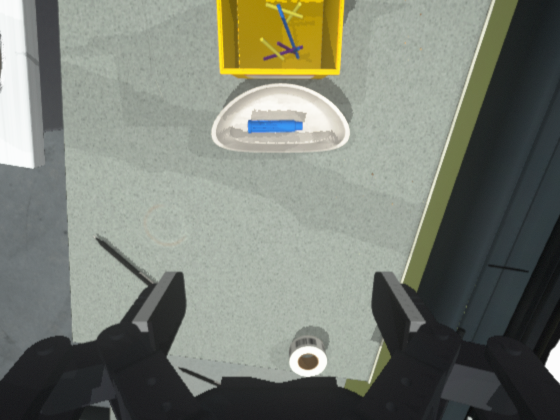

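The collar is still at -54 and ±62.6 mm about the original box pose, so the box has not moved. The dish origin is 105 mm from the container (gap about 8 mm), 1.5 mm off centre and parallel to it. The wrist view no longer shows the lid, but the last side view does, and it is open. Handing in.

```bash
python3 - <<'E'
from h import *
s=cam('side'); cv2.imwrite('pics/s17.png',cv2.resize(s['frame'][140:300,200:380],None,fx=3.5,fy=3.5)[:,:,::-1])
print(bot.hand_in())
E
```

```text
the job is handed in; nothing more can be done
None
```

View pics/s17.png

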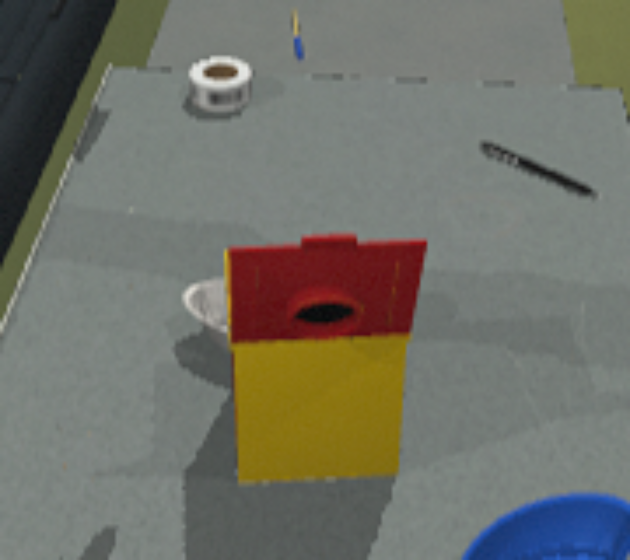

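The job is done and handed in at about 18 s of the 61 s allowed.

**Lid:** the moves allow no tilt, so the fingers could not lean forward and catch the tab from below. I held the tab lightly by its two sides with the fingertips instead. I swung the lid up about its hinge to about 105° and let go. The last side picture, taken just before handing in, shows it open by itself.

**Dish:** I pushed it from behind with both open fingers until it stood in front of the tab side. It was turned about 5° on the way, to stand parallel to the container. The guard was not touched and still lies in the dish.

**Last checks:**
- **Gap:** about 8 mm, taking the dish's origin at 105 mm from the container's.
- **Centring:** 1.5 mm off centre, and parallel within about 0.2°.
- **Container:** its collar is within about 0.5 mm of where the pose found at the start puts it.
- **Roll, jar and mug:** never approached by the gripper; the pictures show the roll, jar and mug standing as before.
- **Forces:** no more than about 6 N in the readings I took.

**What failed or disagreed:**
- **Lid angle:** the numerical check found no lid points in the wrist view, so the resting angle is confirmed only by eye.
- **Top camera:** it read about 3 mm differently from the wrist camera throughout, and I used the wrist values.
- **Pad edges:** they showed about 2–4 mm away from where the given sizes put them, which I corrected before gripping.

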